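Load a trap into a covered purifier housing

ROBOT

A 7-joint arm with a two-finger parallel gripper is mounted at the origin on a cart in front of the work surface, level with it; the furniture and walls round the work are solid. World frame = base frame: x ahead of the robot, y to its left, z up, the work surface at z = 0. Lengths are in mm, angles in rad, forces in N, time in s.
With the tool pointing down it reaches from about 400 to 850 mm from the base axis. Payload 4.5 kg.
Tool frame: the origin (TCP) lies at the centre of the arm's flange, where the gripper is bolted on; the fingertips stand 173 mm ahead of it and the grasp point (between the pads) lies 155 mm ahead of it; z points along the fingers, y is the direction in which the jaws open and shut (so a half turn about z gives the same grasp; the last joint's range is limited). The gripper opens to 85 mm and grips with 20 to 120 N. Pads are 22 mm wide; open, the fingers measure 114 mm over their backs; the gripper's body (76 mm by 85 mm) begins 54 mm behind the grasp point. The pads swing forward as they close: fully open they stand 13 mm farther back than shut.
Start: joints at [-1.282, 0.689, -0.195, 1.565, 0.157, 0.902, -0.215], TCP at [157.51, 604.838, 404.717] pointing down, gripper open.
Joint ranges: [-3.01, 3.01], [-0.46, 2.08], [-1.47, 1.51], [0.13, 2.56], [-1, 4.14], [0.04, 2.09], [-2.66, 2.66]. Speed limits (rad/s): [2.57, 2.57, 3.14, 3.14, 3.14, 3.14, 3.14].

INTERFACE

Orientations are given as a unit quaternion [w, x, y, z].
In Python, from rig import reach, move_l, movej, gripper_open, clamp, wait, ik, camera, IKError, finish_job, get_clock, get_joint_positions, get_joint_vel, get_joint_torque, get_tool_pos, get_tool_rot, get_force, get_ft_torque, get_opening gives the robot as it stands. Calls block until the motion is done:
- reach(position, orientation): joint-space move of the TCP to a pose.
- move_l(position, orientation=None, velocity=150, threshold=None): straight line of the TCP; orientation=None keeps the orientation; velocity is the mean speed in mm/s. With threshold (N) it stops when the force on the tool has changed by that much, and returns True; else False.
- movej(angles): joint-space move.
- gripper_open() and clamp(grasp_force=None): open the fingers fully, or close them until they stop; grasp_force is the grip in N (None keeps the last).
- wait(seconds).
- ik(position, orientation): joint angles nearest the present ones, or None.
- camera(name): name is "scene" or "side" or "wrist"; returns a dict with "color" (480x640x3 uint8, red, green, blue), "fx", "fy", "cx", "cy" (pixels), "view" (4x4, takes a point from world to camera coordinates); the wrist camera has in their place "mount" (4x4, takes a point from camera to tool coordinates, whose origin is the TCP and whose axes are the flange's). Camera axes: x right, y down, z forward; pixel columns grow to the right and rows downward; lengths in mm; the calibration is good to about 2 mm. A picture is of the moment at which its call begins: read the wrist's pose just before it. There is no depth.
A pose or a line that the arm cannot do raises IKError and nothing moves.
- finish_job(): hands the job in, once; it reports no verdict.
Readings, each from a call of its own:
- get_clock(): time.
- get_joint_positions(): joint angles.
- get_joint_vel(): joint speeds.
- get_joint_torque(): joint torques, N m.
- get_tool_pos(): TCP position.
- get_tool_rot(): TCP orientation.
- get_force(): force on the tool from outside, world axes, zero at the start.
- get_ft_torque(): the same for the moment, N m.
- get_opening(): opening from 0.0 (shut) to 1.0 (fully open).
Only numpy, scipy, OpenCV 4.12 (cv2) and the standard library are available. Lean on these libraries where they do the work, as an engineer would, in place of code of your own. Each camera call takes 0.05 s, during which the arm holds its last target.

TASK

Load the loose gas trap into the long purifier housing: lift the housing's loose cover off and stand it the right way up in the shallow steel tray, then lay the trap in the housing's open cradle, and finally put the cover back on so that it sits fully home over the trap. Set the things down, do not drop them; leave the short housing closed and do not knock over or push about the other things on the bench.

Things in the scene. Friction and masses are not known exactly. Their poses are not given: they have to be found in the camera images.
- long_housing: base of the long purifier housing, grey, fixed; starts empty, closed by the long cover, in one of three places side by side that the short housing and tray share. Origin: centre of its underside, on the bench; x along its length. Flange 190 x 82 x 8 mm plus brass end stubs (208 long), on it a plinth 162 x 54 mm, top at z = 14 mm. The cover stands on the flange (z = 8 mm) round the plinth, 3 mm play each side
- cradle (a point): middle of the long housing's cradle floor (the plinth top, 14 mm above the bench, under the cover at first); x along the housing. The trap rests here, centred, its length along x, its end blocks between 4 steel cheeks (58 to 70 mm from the middle, 41 mm apart, flared, 15 mm high) and 2 end stops (155 mm apart, 8 mm high). Beside the trap's middle there is open room for fingers
- long_cover: loose cover of the long housing: plain aluminium hood open below, 174 x 66 x 49 mm (walls 3 mm, inside 168 x 60 x 46 mm), black bridge handle on top. Origin: centre of its lower rim; x along its length, z up; 0.15 to 0.31 kg. The same either way round. At the start it stands on the long housing, its origin 8 mm above the bench; nothing holds it down
- long_cover_handle (a point): middle of the handle bar of the long cover, 75 mm above the cover's lower rim. The bar runs along the cover's x, 90 mm long, 12 mm wide and 12 mm high; below it are 20 mm of free space to the hood's top, between two 12 mm thick posts at the ends of the bar
- tray: shallow open steel tray, fixed to the bench, empty: outside 206 x 98 x 12 mm, walls and floor 3 mm (inside 200 x 92 mm). Origin: centre of its underside; x along its length, z up. The place for the cover while the housing is open
- trap: the gas trap: a loose cartridge on the bench behind the housings (the tall chromatograph is to its right; its sampler wheel hangs 0.47 m above the bench behind on the left), 146 mm long, a blue tube of 28 mm diameter between two white square end blocks 34 x 34 mm, 18 mm long. Origin: centre of its underside (its axis is 17 mm above); y along its length, z up; about 0.11 kg (0.08 to 0.16). The same either way round
- short_housing: base of the short purifier housing, grey, fixed, closed by the short cover: flange 118 x 82 x 8 mm (138 long over its stubs). Origin: centre of its underside, x along its length. To be left alone
- short_cover: loose cover of the short housing, a hood like the long one but 102 x 66 x 49 mm, its handle bar 70 mm long; with the handle it reaches 89 mm above the bench. Origin: centre of its lower rim. To be left alone
- white_cap_bottle: loose brown bottle with a white cap, 45 mm across, 108 mm high, standing at the right of the housings. Origin: centre of its underside. Bystander
- black_cap_bottle: loose brown bottle with a black cap, 62 mm across, 150 mm high, standing behind on the left. Origin: centre of its underside. Bystander
- septa_tin: loose round tin, 46 mm across, 19 mm high, behind the housings. Origin: centre of its underside. Bystander

How it is judged:
By the outcome, as a careful person would: the job done as asked, in the order asked, and still so for the second after the job is handed in, with the robot touching nothing.
It also fails if it takes over 69 s, if anything falls off the work surface, if the arm or the gripper's body presses on something with over 40 N, if the wrist force passes 120 N, or if a joint passes its speed limit or range.

## Working session

There is one attempt and no reset: what is moved stays moved. The work goes in short steps, each a Python script; the robot and the scene stay as the last script left them, time stands still between calls to the robot, and variables do not carry over. Pictures are saved under pics/ and viewed, and the job is handed in when it is done.

```bash
ls; mkdir -p pics
python3 - <<'E'
from rig import *
import cv2,numpy as np
np.set_printoptions(precision=4,suppress=True)
print(get_clock(),get_tool_pos(),get_tool_rot())
for n in("scene","side","wrist"):
    c=camera(n); cv2.imwrite(f"pics/{n}0.png",c["color"][:,:,::-1])
    print(n,c["fx"],c["fy"],c["cx"],c["cy"]);print(c.get("view",c.get("mount")))
print(get_clock())
E
```

```text
pics
0.0 [157.4922 604.483  403.8518] [-0.      0.127   0.9919 -0.0009]
scene 482.32828479352173 482.32828479352173 316.2606055526935 239.38319149261775
[[ -0.5625  -0.8267  -0.0104 373.5455]
 [ -0.3167   0.2271  -0.921  235.5058]
 [  0.7637  -0.5148  -0.3895 529.0512]
 [  0.       0.       0.       1.    ]]
side 493.89600943308466 493.89600943308466 328.0121571782214 242.14794514945734
[[   0.9326   -0.3602   -0.0207 -473.1763]
 [  -0.2378   -0.5704   -0.7862  250.2694]
 [   0.2714    0.7382   -0.6176  682.9395]
 [   0.        0.        0.        1.    ]]
wrist 378.4815392128487 378.4815392128487 319.8763462574985 236.2337067021866
[[ 0.0003 -0.9563 -0.2923 73.6377]
 [ 1.      0.0001  0.0008 -0.7496]
 [-0.0007 -0.2923  0.9563 29.7057]
 [ 0.      0.      0.      1.    ]]
0.15
```

View pics/scene0.png

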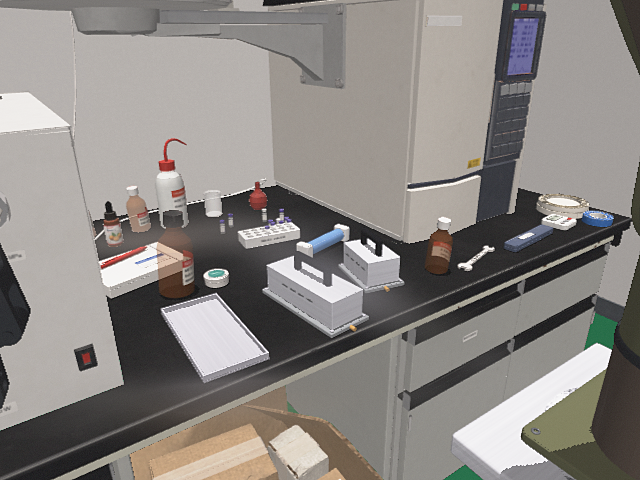

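View pics/side0.png

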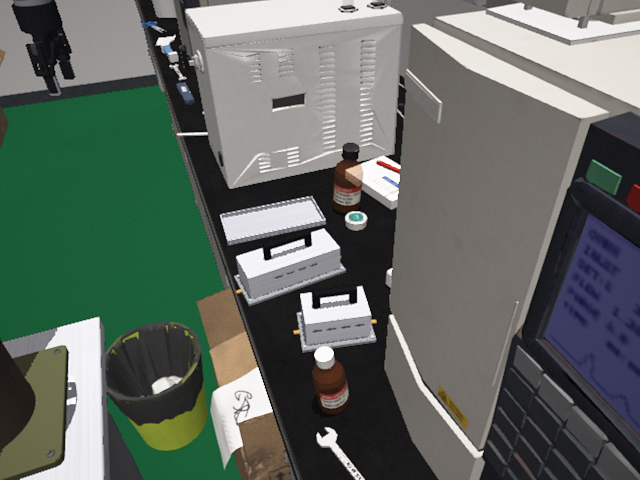

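View pics/wrist0.png

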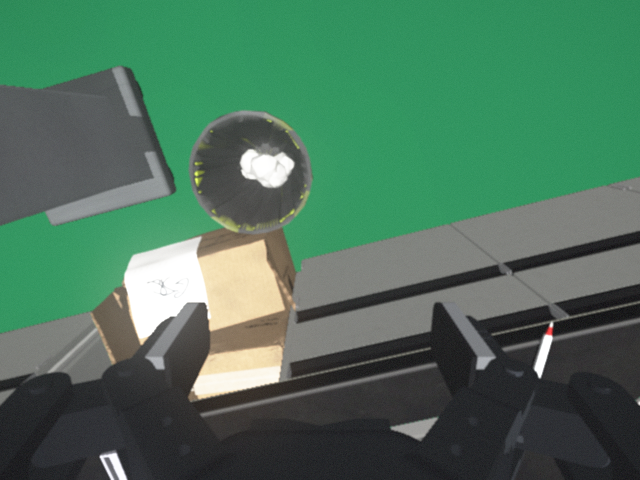

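The scene view shows the tray on the left (~213,335), the long housing in the middle (~315,290), the short one on the right (~370,262), and the trap behind (~325,240). In the side view the trap is hidden by the chromatograph. I'll enlarge these areas.

Run:
```python
import cv2
a=cv2.imread("pics/scene0.png")
cv2.imwrite("pics/s_crop.png",cv2.resize(a[215:385,150:410],None,fx=3,fy=3,interpolation=cv2.INTER_CUBIC))
b=cv2.imread("pics/side0.png")
cv2.imwrite("pics/d_crop.png",cv2.resize(b[140:360,210:410],None,fx=2.7,fy=2.7,interpolation=cv2.INTER_CUBIC))
```

```text
(no output)
```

View pics/s_crop.png

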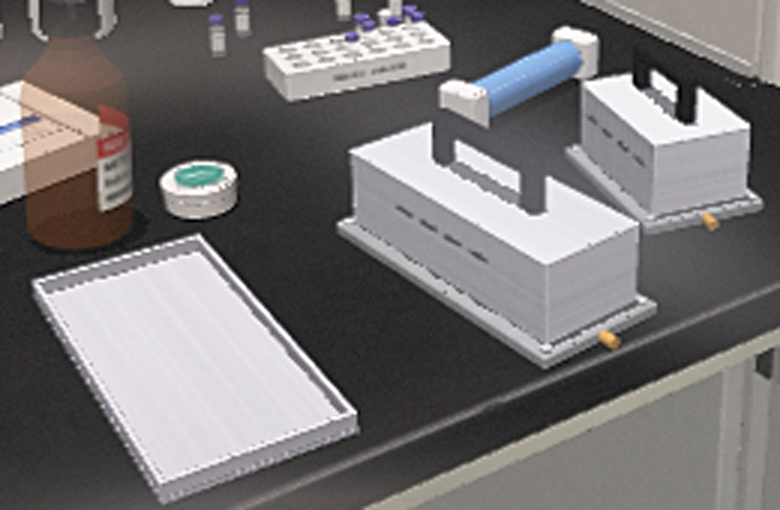

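View pics/d_crop.png

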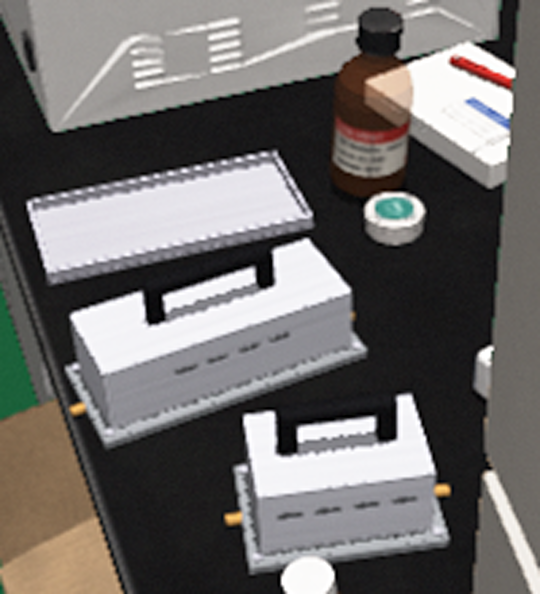

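```bash
cat > h.py <<'E'
from rig import *
import cv2,numpy as np
from scipy.optimize import least_squares
from scipy.spatial.transform import Rotation as R
np.set_printoptions(precision=2,suppress=True)
K={}
def cams():
    if not K:
        for n in("scene","side"): K[n]=camera(n)
    return K
def proj(c,P,view=None):
    v=c["view"] if view is None else view
    p=np.asarray(P)@v[:3,:3].T+v[:3,3]
    return np.c_[c["fx"]*p[:,0]/p[:,2]+c["cx"],c["fy"]*p[:,1]/p[:,2]+c["cy"]]
def wristview(c,pos,q):   # pos,q read just before
    T=np.eye(4);T[:3,:3]=R.from_quat(np.roll(q,-1)).as_matrix();T[:3,3]=pos
    return np.linalg.inv(T@np.asarray(c["mount"]))
def fit(obs,x0):  # obs: list of (cam,view,modelpts,pix)
    def f(x):
        c,s=np.cos(x[2]),np.sin(x[2]);r=[]
        for cam,v,M,px in obs:
            M=np.array(M,float);W=np.c_[c*M[:,0]-s*M[:,1]+x[0],s*M[:,0]+c*M[:,1]+x[1],M[:,2]]
            r.append((proj(cam,W,v)-px).ravel())
        return np.concatenate(r)
    s=least_squares(f,x0,x_scale=[1,1,.01]);return s.x,s.fun.reshape(-1,2)
def qd(yaw): # tool down; jaw axis (tool y) at angle yaw+90 ; tool x along yaw
    m=np.array([[np.cos(yaw),np.sin(yaw),0],[np.sin(yaw),-np.cos(yaw),0],[0,0,-1]])
    return np.roll(R.from_matrix(m).as_quat(),1)
def snap(name):
    p,q=get_tool_pos(),get_tool_rot();c=camera("wrist");cv2.imwrite(f"pics/{name}.png",c["color"][:,:,::-1])
    np.savez(f"pics/{name}.npz",p=p,q=q,t=get_clock());return c
E
python3 - <<'E'
from h import *
k=cams();S,D=k["scene"],k["side"]
s=lambda l:np.array(l)/3+[150,215]
d=lambda l:np.array(l)/2.7+[210,140]
T=57
o=[(S,None,[[87,33,T],[-87,33,T],[-87,-33,T],[95,41,8],[-95,41,8],[-95,-41,8]],s([[350,152],[547,263],[637,227],[338,224],[545,355],[655,300]])),
(D,None,[[87,33,T],[-87,33,T],[-87,-33,T],[87,-33,T],[-95,-41,8],[95,-41,8]],d([[307,241],[70,313],[105,368],[352,293],[108,433],[365,348]]))]
print("long",*fit(o,[550,0,0]))
o=[(S,None,[[103,49,12],[103,-49,12],[-103,-49,12],[-103,49,12]],s([[33,282],[198,237],[357,418],[163,488]])),
(D,None,[[-103,49,12],[103,49,12],[103,-49,12],[-103,-49,12]],d([[28,203],[275,153],[312,222],[50,278]]))]
print("tray",*fit(o,[550,150,0]))
def ray(px,z):
    v=S["view"];u=np.array([(px[0]-S["cx"])/S["fx"],(px[1]-S["cy"])/S["fy"],1]);Rm=v[:3,:3];C=-Rm.T@v[:3,3];w=Rm.T@u;return C+w*(z-C[2])/w[2]
for p in s([[465,100],[575,50]]): print(ray(p,17))
for p in s([[200,175]]): print("tin",ray(p,19))
for p in s([[80,230]]): print("blackb",ray(p,0))
E
```

```text
long [482.96 131.14   0.09] [[-0.31 -2.08]
 [-0.88 -1.01]
 [ 0.39 -2.78]
 [-1.11 -1.81]
 [-0.75  0.06]
 [ 0.57 -0.26]
 [ 0.02 -1.7 ]
 [-0.92 -0.68]
 [-1.5   1.32]
 [-0.38 -1.56]
 [-2.03  2.76]
 [ 0.83 -0.04]]
tray [498.11 308.87  -0.04] [[ 0.24 -1.29]
 [ 1.08 -1.97]
 [ 0.91 -2.92]
 [-0.45 -2.25]
 [-2.07 -1.32]
 [-1.05 -1.29]
 [-0.86 -2.86]
 [-2.57 -2.51]]
[658.23  32.22  17.  ]
[687.78 -85.94  17.  ]
tin [654.13 231.78  19.  ]
blackb [663.71 307.48   0.  ]
```

Run:
```python
from h import *
print(get_joint_positions())
reach([480,220,450],qd(np.pi)); print(get_clock(),get_tool_pos(),get_joint_positions())
snap("w1"); print(get_clock())
```

```text
[-1.28  0.69 -0.19  1.57  0.16  0.9  -0.22]
2.0833 [479.56 221.24 450.  ] [-0.32  0.51 -0.31  1.8   0.2   0.86  0.85]
2.1333
```

View pics/w1.png

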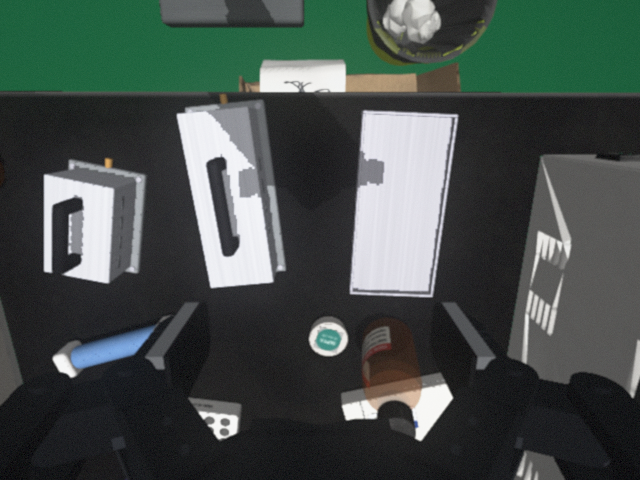

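The wrist view has the long cover at ~(225,195), its handle running from (215,160) to (232,250), and the tray at ~(405,203). The trap is partly hidden at the lower left. Enlarging for corners.

Run:
```python
import cv2
a=cv2.imread("pics/w1.png")
cv2.imwrite("pics/w1c.png",cv2.resize(a[90:305,165:300],None,fx=2.7,fy=2.7,interpolation=cv2.INTER_CUBIC))
cv2.imwrite("pics/w1t.png",cv2.resize(a[100:305,340:470],None,fx=2.7,fy=2.7,interpolation=cv2.INTER_CUBIC))
```

```text
(no output)
```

View pics/w1c.png

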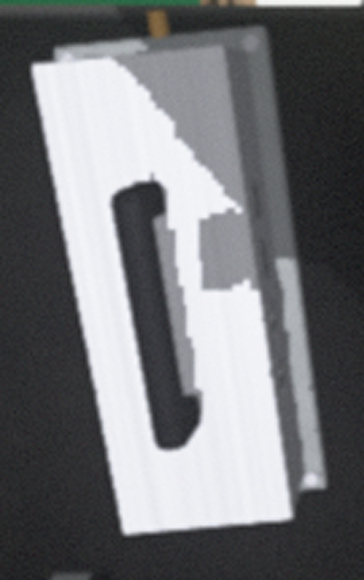

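View pics/w1t.png

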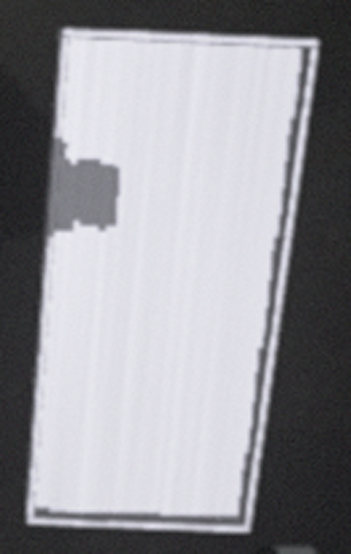

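Run:
```python
from h import *
c=camera("wrist");z=np.load("pics/w1.npz");v=wristview(c,z["p"],z["q"])
k=2.7
g=lambda l,o:np.array(l)/k+o-.3
T=57
oc=(c,v,[[-87,-33,T],[-87,33,T],[87,-33,T],[87,33,T],[-95,41,8],[95,41,8]],g([[32,64],[222,46],[124,534],[292,520],[267,27],[326,488]],[165,90]))
print("long",*fit([oc],[483,131,.09]))
ot=(c,v,[[-103,-49,12],[-103,49,12],[103,49,12],[103,-49,12]],g([[62,30],[318,40],[248,530],[28,522]],[340,100]))
print("tray",*fit([ot],[498,309,-.04]))
```

```text
long [483.45 130.89   0.1 ] [[-0.29  0.36]
 [ 0.94 -0.19]
 [-0.29  0.2 ]
 [ 0.05 -0.14]
 [-0.54 -0.44]
 [ 0.03  0.29]]
tray [500.26 309.38  -0.04] [[-0.2  -0.6 ]
 [ 0.14 -0.19]
 [ 0.52  0.58]
 [-0.45  0.51]]
```

```bash
cat >> h.py <<'E'
LC=np.array([483.45,130.89,.10]);TR=np.array([500.26,309.38,-.04])
E
python3 - <<'E'
from h import *
c=camera("wrist")  # refit for full digits
z=np.load("pics/w1.npz");v=wristview(c,z["p"],z["q"])
g=lambda l,o:np.array(l)/2.7+o-.3
T=57
x,_=fit([(c,v,[[-87,-33,T],[-87,33,T],[87,-33,T],[87,33,T],[-95,41,8],[95,41,8]],g([[32,64],[222,46],[124,534],[292,520],[267,27],[326,488]],[165,90]))],[483,131,.09])
t,_=fit([(c,v,[[-103,-49,12],[-103,49,12],[103,49,12],[103,-49,12]],g([[62,30],[318,40],[248,530],[28,522]],[340,100]))],[498,309,-.04])
print(repr(x.tolist()),repr(t.tolist()))
open("h.py","a").write(f"LC=np.array({x.tolist()});TR=np.array({t.tolist()})\n")
q=qd(np.pi+x[2])
reach([x[0],x[1],310],q); print(get_tool_pos(),get_joint_positions(),get_force(),get_clock())
print(move_l([x[0],x[1],239],None,100,8),get_tool_pos(),get_force(),get_clock())
snap("w2")
E
```

```text
[483.44980115038425, 130.88557325087777, 0.09704295147548656] [500.26043529655846, 309.382107745731, -0.038616792944734774]
[484.06 132.23 310.66] [-0.21  0.69 -0.24  2.02  0.34  0.47  0.97] [0.27 1.19 0.52] 2.9333
False [483.71 131.18 239.56] [-0.6  -0.45  0.04] 3.7917
```

View pics/w2.png

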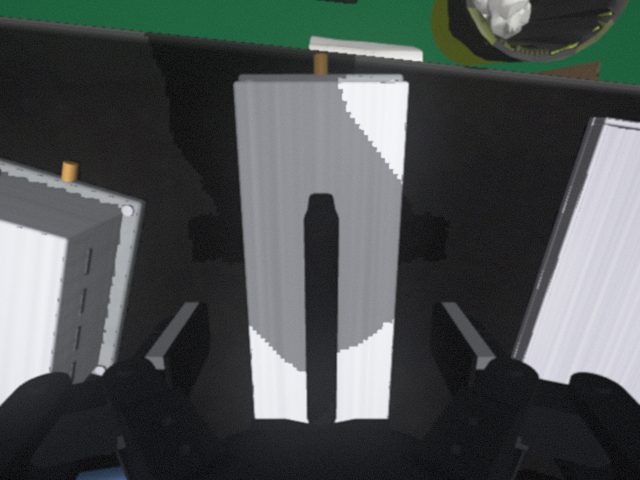

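The fingers straddle the handle bar, which is centred at column ~321. Clamping and moving the cover to the tray.

Run:
```python
from h import *
x,t=LC,TR
clamp(60); print(get_opening(),get_tool_pos(),get_force(),get_clock())
move_l([x[0],x[1],243],None,40); print(get_force())
move_l([x[0],x[1],320],None,130); print(get_force(),get_opening(),get_ft_torque())
q=qd(np.pi+t[2])
move_l([t[0],t[1],320],q,180); print(get_tool_pos(),get_clock())
move_l([t[0],t[1],242],q,130)
print(move_l([t[0],t[1],230],q,25,5),get_tool_pos(),get_force(),get_clock())
```

```text
0.1234389960187577 [483.48 131.07 239.03] [-0.01  0.81 -0.39] 4.5083
[-0.41 -0.55 -3.13]
[ 0.15 -0.41 -2.58] 0.12140637980737899 [-0.06 -0.02  0.  ]
[500.37 307.77 319.64] 6.65
True [500.52 309.9  233.95] [-0.3   0.26  4.22] 7.8
```

Run:
```python
from h import *
x,t=LC,TR
gripper_open(); move_l([t[0],t[1],310],None,150)
snap("w3a")
# look at trap and cradle together
import itertools
p=[560,70,430]
reach(p,qd(np.pi)); print(get_tool_pos(),get_joint_positions(),get_clock())
snap("w3")
for yaw in(.245+np.pi/2,.245-np.pi/2): print(yaw,ik([673,-27,172],qd(yaw)))
```

```text
[559.59  71.77 429.23] [-0.02  0.59 -0.32  1.72  0.22  0.87  1.14] 10.2917
1.8157963267948967 [-0.04  1.06  0.01  1.53 -0.02  0.56  0.24]
-1.3257963267948965 [ 0.31  1.15 -0.7   1.51  0.91  0.84  2.65]
```

View pics/w3a.png

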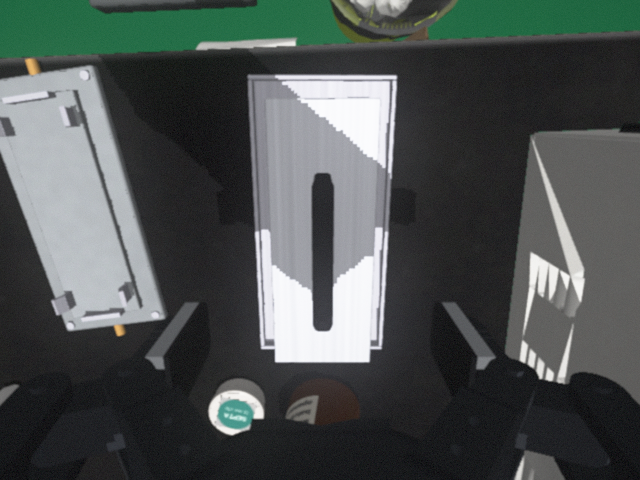

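View pics/w3.png

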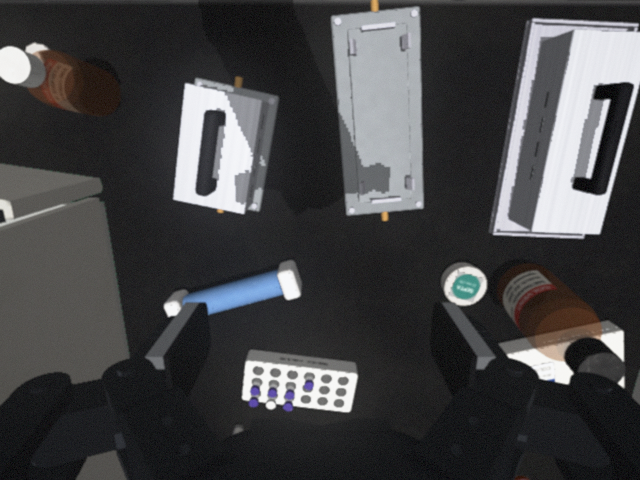

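The cover stands upright in the tray and the cradle is open at ~(378,112). The whole trap is visible at ~(235,290), with the vial rack at (300,380) and the short cover in front of it. Enlarging.

Run:
```python
import cv2
a=cv2.imread("pics/w3.png")
cv2.imwrite("pics/w3t.png",cv2.resize(a[250:330,155:315],None,fx=5,fy=5,interpolation=cv2.INTER_CUBIC))
cv2.imwrite("pics/w3c.png",cv2.resize(a[0:225,320:435],None,fx=2.6,fy=2.6,interpolation=cv2.INTER_CUBIC))
```

```text
(no output)
```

View pics/w3t.png

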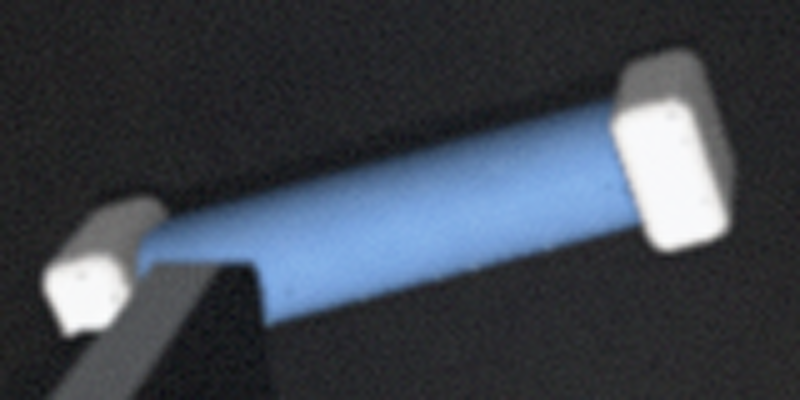

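View pics/w3c.png

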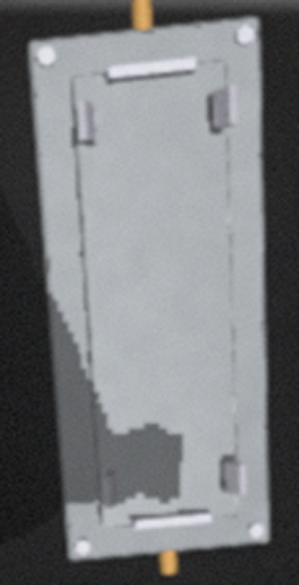

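Run:
```python
from h import *
c=camera("wrist");z=np.load("pics/w3.npz");v=wristview(c,z["p"],z["q"])
g=lambda l,o,k:np.array(l)/k+o-.5+.5/k
T=34
x,r=fit([(c,v,[[-17,55,T],[-17,73,T],[17,73,T],[17,55,T],[-17,-73,T],[-17,-55,T]],g([[612,118],[692,96],[730,237],[660,252],[43,272],[122,252]],[155,250],5))],[673,-27,.24])
print("trap",x.tolist(),r)
h,r=fit([(c,v,[[-95,-41,8],[-95,41,8],[95,41,8],[95,-41,8]],g([[31,41],[259,16],[270,543],[69,559]],[320,0],2.6))],LC)
print("hous",h.tolist(),r, LC)
# other things
def ray(px,zz):
    u=np.array([(px[0]-c["cx"])/c["fx"],(px[1]-c["cy"])/c["fy"],1]);Rm=v[:3,:3];C=-Rm.T@v[:3,3];w=Rm.T@u;return C+w*(zz-C[2])/w[2]
print("short far corners",ray([246,212],57),ray([262,212],8),"rack",ray([247,352],25),ray([356,362],25),"gc",ray([125,320],40),ray([104,200],200))
```

```text
trap [668.6527503970361, -21.152952989643072, 0.28819058814706516] [[-0.49 -0.41]
 [ 0.02 -0.57]
 [ 2.07 -0.12]
 [-0.09  1.22]
 [-0.69  0.22]
 [-0.81 -0.1 ]]
hous [483.13181987513946, 131.27879828457498, 0.09778075225200898] [[-0.85 -0.24]
 [ 0.94 -0.17]
 [-0.08 -0.2 ]
 [-0.03  0.82]] [483.45 130.89   0.1 ]
short far corners [566.55   3.06  57.  ] [578.07  10.35   8.  ] rack [737.78 -10.93  25.  ] [750.85 113.79  25.  ] gc [ 688.67 -135.29   40.  ] [526.4  -44.31 200.  ]
```

Run:
```python
from h import *
reach([668.7,-21,330],qd(.27+np.pi/2)); print(get_tool_pos(),get_joint_positions(),get_force(),get_clock())
snap("w4")
a=cv2.imread("pics/w4.png"); cv2.imwrite("pics/w4z.png",cv2.resize(a[100:360,220:420],None,fx=2.3,fy=2.3,interpolation=cv2.INTER_CUBIC))
```

```text
[668.47 -19.24 329.81] [-0.06  0.83  0.05  1.5  -0.05  0.81  0.28] [-0.42  0.85  0.52] 11.2333
```

View pics/w4.png

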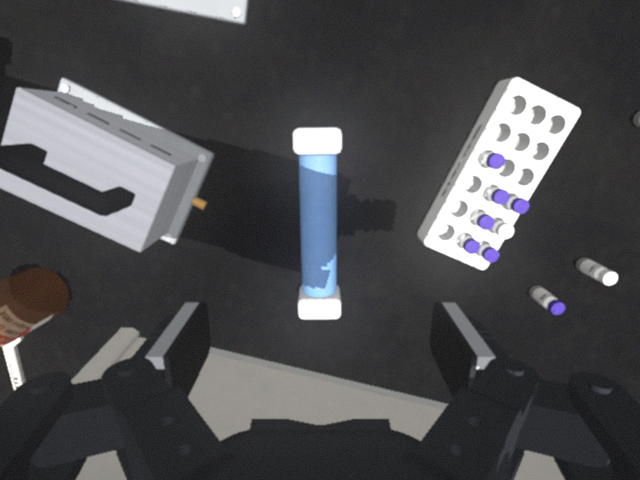

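View pics/w4z.png

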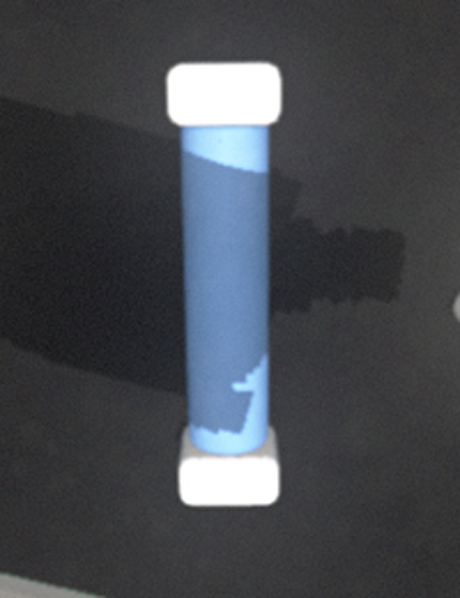

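Run:
```python
from h import *
c=camera("wrist");z=np.load("pics/w4.npz");v=wristview(c,z["p"],z["q"])
g=lambda l,o,k:np.array(l)/k+o-.5+.5/k
T=34
x,r=fit([(c,v,[[-17,73,T],[17,73,T],[17,55,T],[-17,55,T],[-17,-55,T],[17,-55,T],[17,-73,T],[-17,-73,T]],g([[167,62],[281,62],[281,125],[167,125],[180,456],[279,456],[279,505],[180,505]],[220,100],2.3))],[668,-21,.27])
print("trap",x.tolist(),r)
open("h.py","a").write(f"TP=np.array({x.tolist()})\n")
q=qd(x[2]+np.pi/2)
move_l([x[0],x[1],215],q,150)
print(move_l([x[0],x[1],177],q,60,6),get_tool_pos(),get_force(),get_clock())
snap("w5")
```

```text
trap [668.5001915488335, -22.072605712923213, 0.28585061971061415] [[-0.47  0.06]
 [ 0.28 -0.54]
 [ 0.14 -0.74]
 [ 0.39 -0.16]
 [-0.68  0.94]
 [ 0.22  0.48]
 [ 0.11 -0.04]
 [-0.02  0.42]]
False [668.64 -22.1  177.03] [ 0.35 -0.33  0.28] 13.0333
```

View pics/w5.png

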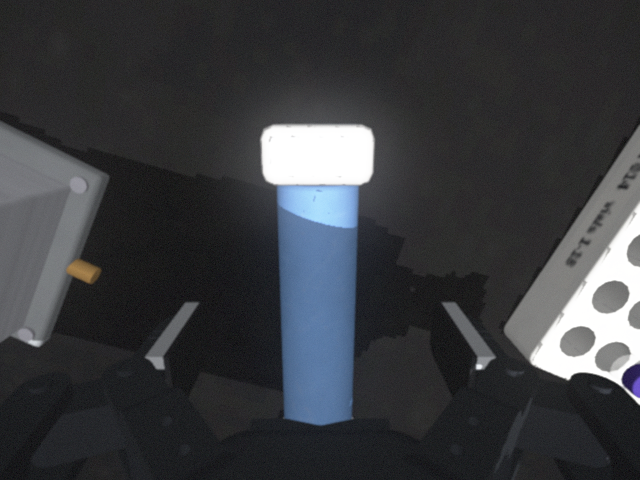

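The tube is centred between the pads (column ~318), and the rack and short housing are clear. Clamping and lifting.

Run:
```python
from h import *
x=TP
clamp(50); print(get_opening(),get_tool_pos(),get_force(),get_clock())
move_l([x[0],x[1],300],None,120); print(get_force(),get_opening(),get_ft_torque())
snap("w6")
print([ik([LC[0],LC[1],191],qd(LC[2]+a)) for a in(0,np.pi)],get_joint_positions())
a=cv2.imread("pics/w6.png"); cv2.imwrite("pics/w6z.png",cv2.resize(a[100:240,240:400],None,fx=4,fy=4,interpolation=cv2.INTER_CUBIC))
```

```text
0.31111630234490284 [668.74 -22.06 177.4 ] [-0.14  0.4   1.33] 13.6583
[-0.21  0.45 -1.85] 0.3101893545778422 [ 0.08 -0.03 -0.  ]
[array([-0.47,  0.93,  0.19,  2.08, -0.83,  0.21, -1.01]), array([-0.31,  0.91, -0.07,  2.07,  0.33,  0.17,  0.98])] [-0.06  0.87  0.04  1.52 -0.05  0.76  0.29]
```

View pics/w6z.png

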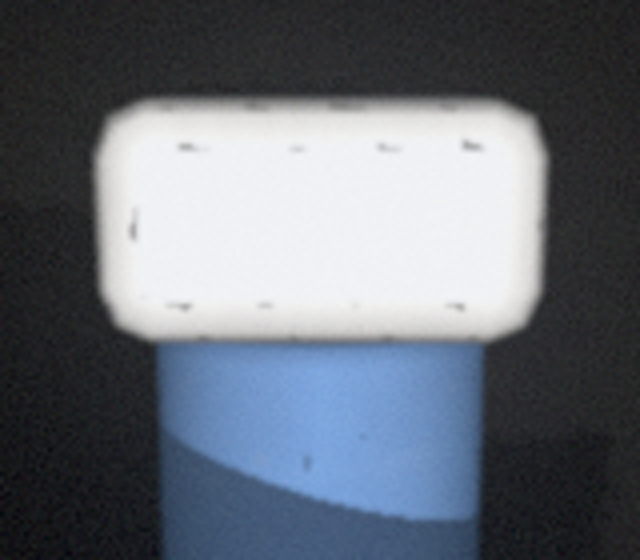

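Run:
```python
from h import *
c=camera("wrist");M=c["mount"]
for col,row in((320,123.9),(320,184.6),(263.6,150),(376.4,150)):
    u=M[:3,:3]@np.array([(col-c["cx"])/c["fx"],(row-c["cy"])/c["fy"],1])
    for d in (143.4,146): print(col,row,M[:3,3]+u*(d-M[2,3])/u[2])
```

```text
320 123.9 [ 72.53   0.37 143.4 ]
320 123.9 [ 72.52   0.37 146.  ]
320 184.6 [ 54.99   0.38 143.4 ]
320 184.6 [ 54.57   0.38 146.  ]
263.6 150 [ 65.18 -16.19 143.4 ]
263.6 150 [ 65.   -16.56 146.  ]
376.4 150 [ 65.19  16.94 143.4 ]
376.4 150 [ 65.    17.32 146.  ]
```

```bash
cat >> h.py <<'E'
HS=np.array([483.3,131.1,.0974])
E
python3 - <<'E'
from h import *
x=HS;q=qd(np.pi+x[2])
try: move_l([x[0],x[1],290],q,180)
except IKError as e:
    print("ik",e); reach([x[0],x[1],290],q)
print(get_tool_pos(),get_joint_positions(),get_clock())
move_l([x[0],x[1],245],q,100); wait(.2); print(get_tool_pos())
snap("w7")
E
```

```text
[484.09 130.38 290.03] [-0.2   0.73 -0.25  2.03  0.41  0.43  0.9 ] 16.4667
[483.58 131.12 245.61]
```

View pics/w7.png

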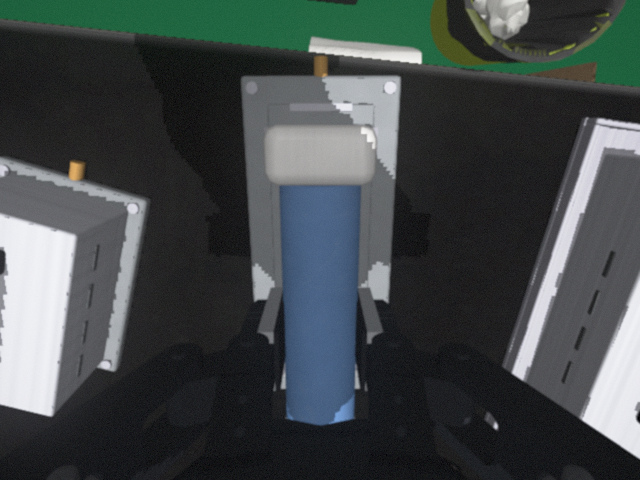

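Trap centred over the housing: block spans columns 266–376 and the flange's near edge 242–401, both centred at ~321. Lowering.

Run:
```python
from h import *
x=HS;q=qd(np.pi+x[2])
print(move_l([x[0],x[1],205],q,80,6))
print(move_l([x[0],x[1],188],q,25,5),get_tool_pos(),get_force(),get_ft_torque(),get_clock())
snap("w8")
```

```text
False
True [483.29 131.11 191.28] [-0.8  -0.18  5.76] [-0.02  0.05  0.  ] 18.525
```

View pics/w8.png

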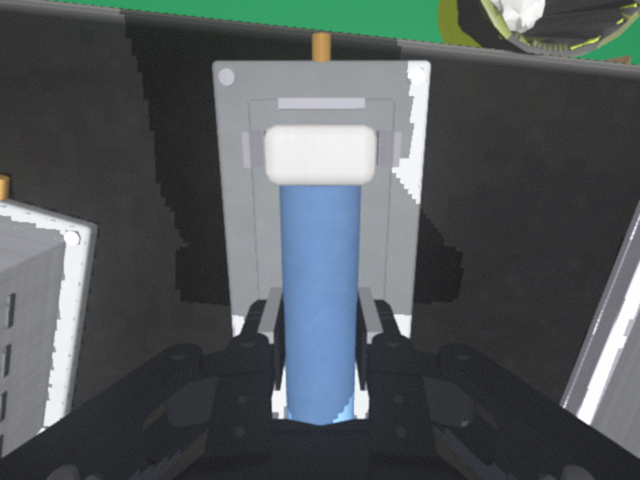

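Contact came at z 191.3 (191.4 expected on the floor), with the block between the cheeks. Releasing and checking.

Run:
```python
from h import *
x=HS;q=qd(np.pi+x[2])
gripper_open(); move_l([x[0],x[1],225],None,80); move_l([x[0],x[1],320],None,150)
snap("w9")
t=TR; reach([t[0],t[1],320],qd(np.pi+t[2])); wait(.1); snap("w10"); print(get_clock(),get_tool_pos())
```

```text
21.4917 [500.79 307.25 319.6 ]
```

View pics/w9.png

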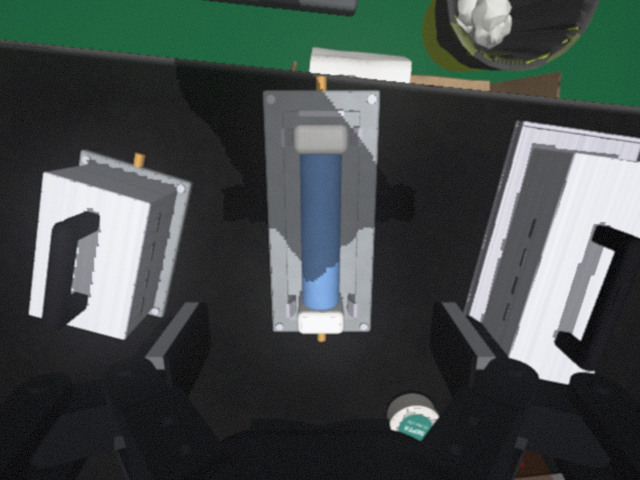

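View pics/w10.png

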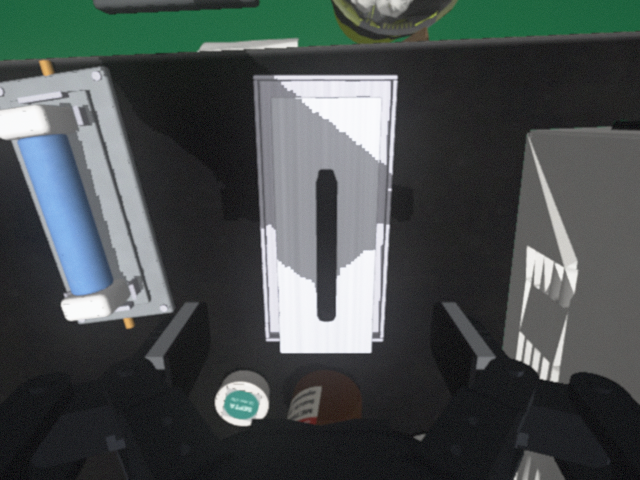

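The trap lies straight in the cradle. I'll verify its position and level numerically from an enlarged crop before closing.

Run:
```python
import cv2
a=cv2.imread("pics/w9.png")
cv2.imwrite("pics/w9z.png",cv2.resize(a[85:345,255:390],None,fx=2.3,fy=2.3,interpolation=cv2.INTER_CUBIC))
from h import *
c=camera("wrist");z=np.load("pics/w9.npz");v=wristview(c,z["p"],z["q"])
co,s=np.cos(HS[2]),np.sin(HS[2])
M=np.array([[-73,-17,48],[-73,17,48],[-55,-17,48],[-55,17,48],[55,-17,48],[55,17,48],[73,-17,48],[73,17,48],[-95,-41,8],[95,41,8]],float)
W=np.c_[co*M[:,0]-s*M[:,1]+HS[0],s*M[:,0]+co*M[:,1]+HS[1],M[:,2]]
print((proj(c,W,v)-[255,85]+.5)*2.3-.5)
```

```text
[[ 90.08  89.24]
 [217.82  89.27]
 [ 91.39 158.24]
 [216.3  158.27]
 [ 98.25 521.67]
 [208.34 521.69]
 [ 99.22 573.08]
 [207.21 573.1 ]
 [ 18.09  12.74]
 [264.72 567.45]]
```

View pics/w9z.png

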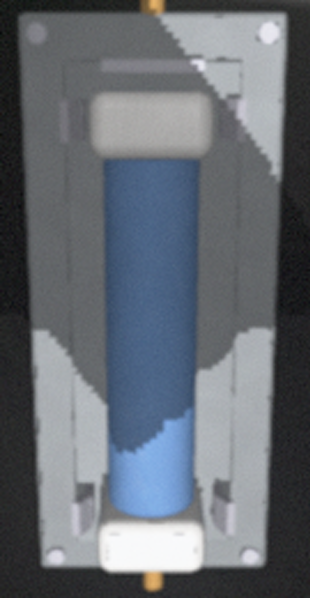

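Predicted and seen block edges agree within ~1 mm, so the trap is centred and level. Fetching the cover.

Run:
```python
from h import *
t=TR
q=qd(np.pi+t[2])
print(move_l([t[0],t[1],234],q,110,8),get_tool_pos())
clamp(60); print(get_opening(),get_tool_pos(),get_force(),get_clock())
move_l([t[0],t[1],240],None,40); print(get_force())
move_l([t[0],t[1],330],None,130); print(get_force(),get_opening())
x=np.array([483.2,131.2,.0974]);q=qd(np.pi+x[2])
move_l([x[0],x[1],330],q,150); 
move_l([x[0],x[1],300],q,80); wait(.2);print(get_tool_pos(),get_clock())
snap("w11")
S=camera("scene");cv2.imwrite("pics/s11.png",cv2.resize(S["color"][200:360,150:410,::-1],None,fx=3,fy=3,interpolation=cv2.INTER_CUBIC))
```

```text
False [500.53 309.57 234.56]
0.1260513081149674 [500.31 309.63 234.1 ] [-0.63  1.    0.72] 23.1417
[ 0.09  0.12 -3.53]
[ 0.37  0.81 -2.32] 0.1273988481677419
[483.4  131.3  300.47] 26.35
```

View pics/w11.png

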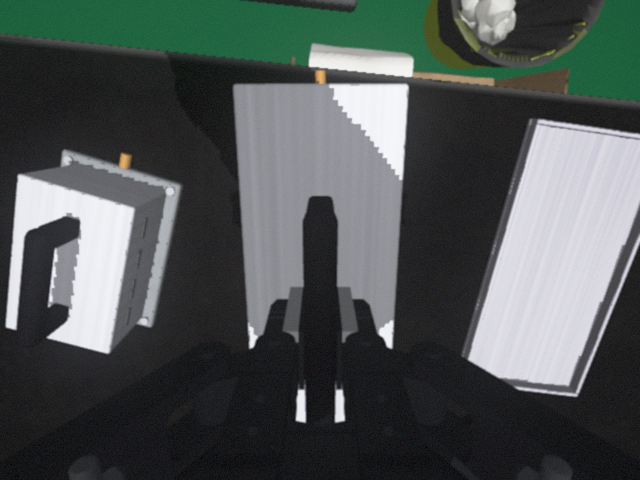

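View pics/s11.png

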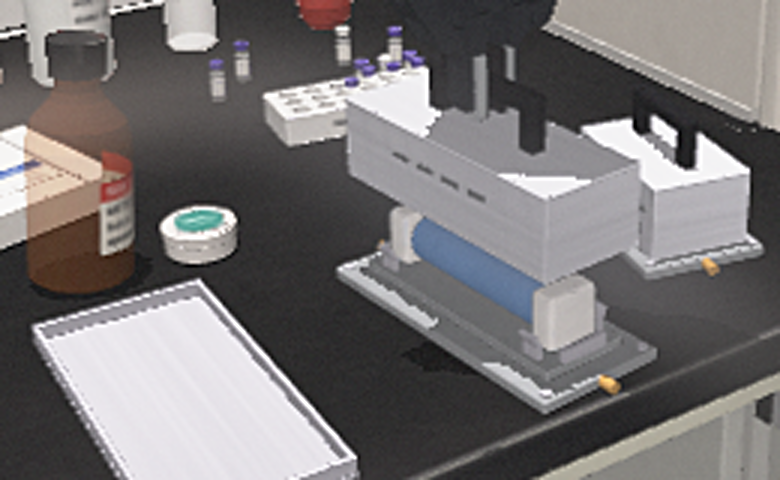

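The cover hangs level over the trap. Against w2 its near edge is ~2 rows lower, meaning it sits ~1 mm further out in the hand, so I'll shift x by −0.8 mm and lower.

Run:
```python
from h import *
x=np.array([482.4,131.1,.0974]);q=qd(np.pi+x[2])
print(move_l([x[0],x[1],262],q,60,6),get_tool_pos(),get_force())
r=move_l([x[0],x[1],236],q,25,6)
print(r,get_tool_pos(),get_force(),get_ft_torque(),get_clock())
S=camera("scene");cv2.imwrite("pics/s12.png",cv2.resize(S["color"][200:360,150:410,::-1],None,fx=3,fy=3,interpolation=cv2.INTER_CUBIC))
```

```text
False [482.48 131.19 261.98] [ 0.13  0.46 -2.72]
True [482.28 131.46 238.92] [-0.15  0.47  3.59] [-0.04 -0.   -0.01] 28.0833
```

View pics/s12.png

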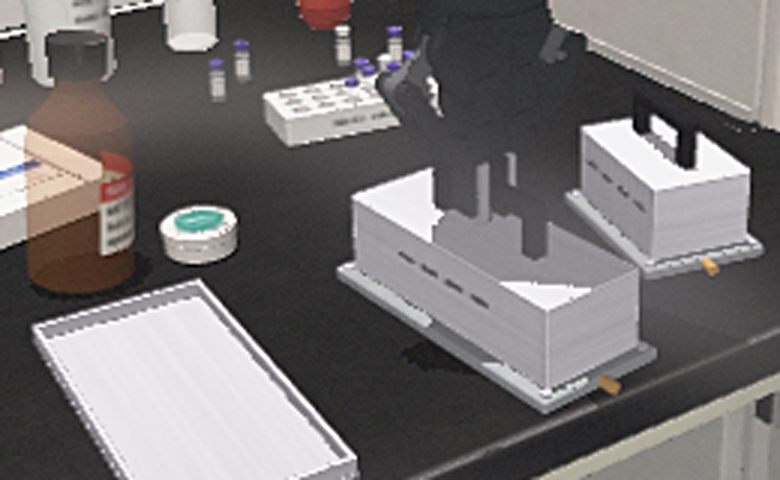

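The cover is home: contact at z 238.9 (239.0 expected), rim on the flange with an even margin. Releasing, backing off and comparing.

Run:
```python
from h import *
gripper_open(); p=get_tool_pos(); move_l([482.4,131.1,310],None,120); reach([480,220,450],qd(np.pi)); wait(.3)
snap("w13"); print(get_clock(),get_force())
S=camera("scene");cv2.imwrite("pics/s13.png",cv2.resize(S["color"][215:385,150:410,::-1],None,fx=3,fy=3,interpolation=cv2.INTER_CUBIC))
S=camera("side");cv2.imwrite("pics/d13.png",cv2.resize(S["color"][140:360,210:410,::-1],None,fx=2.7,fy=2.7,interpolation=cv2.INTER_CUBIC))
```

```text
30.6417 [0.44 0.16 0.58]
```

View pics/w13.png

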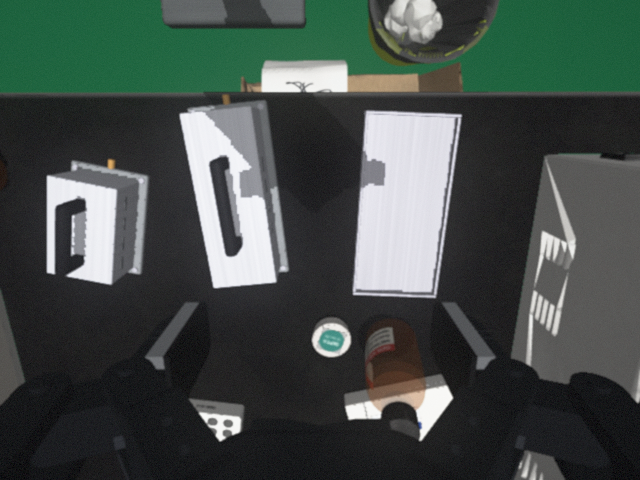

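View pics/s13.png

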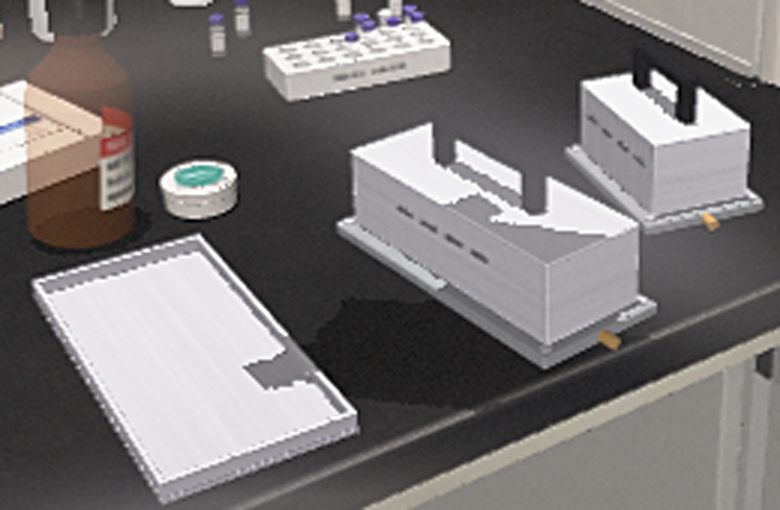

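View pics/d13.png

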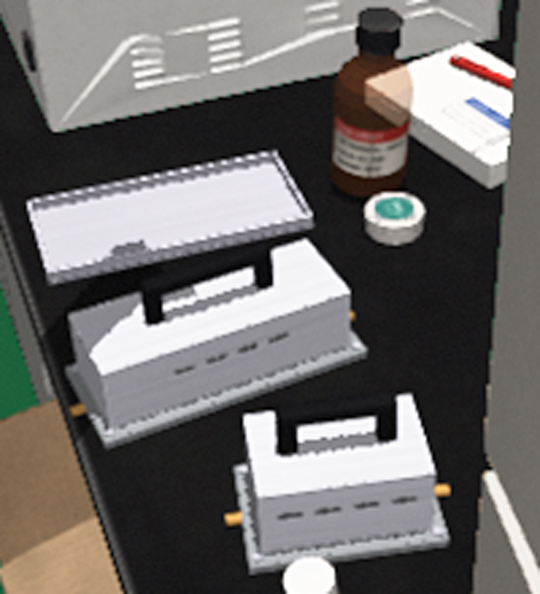

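All three views match the starting pictures: the cover's top corners in the scene crop are at (350,152), (547,263) and (637,227) as before. The tray is empty and the bystanders haven't moved. Handing in.

Run:
```python
from rig import *
finish_job(); print(get_clock())
```

```text
the job is handed in; nothing more can be done
the job is handed in; nothing more can be done
```

The trap is in the long housing and the cover is back on and fully home. I handed the job in at about 31 s of the 69 s allowed; no verdict is reported.

**What I did:** I lifted the long cover off by its handle and stood it upright in the tray. I then laid the trap in the cradle, put the cover back over it, let go and moved the arm clear.

**Last checks:**
- **Trap:** before closing, the wrist picture showed its end blocks within about 1 mm of the centred position, and level. It touched down at tool height 191.3 mm (191.4 expected).
- **Cover:** it touched down at 238.9 mm, against 239.0 mm when I first gripped it closed. In the scene and side pictures its corners sit where they did at the start.
- **Surroundings:** the tray is empty. The short housing, tin and black-cap bottle look unmoved in the last pictures. The white-cap bottle shows only at the edge of the last crops, where its cap is in the same place.
- **Forces:** the highest reading I saw was about 6 N, in samples rather than a continuous record.

**Small disagreement:** on the second grip the cover sat about 1 mm further out in the gripper, so I shifted the final placement by 0.8 mm. No check failed.

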